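Hold a spring clamp open over a splinted drawer side

TASK

I am mending this small drawer: its split side has a glued splint taped on, and its loose bottom stands proud along that side, just where the clamp has to go. First press the bottom down until it lies flat all round; then take the orange-handled spring clamp off its rack by squeezing the handles, and bring it over the middle of the splint so that its jaws gape on both sides of the drawer side and splint, well down past the rim. Finish still holding it there, squeezed wide open and touching no wood, ready for me to say when to let it bite; do not knock the splint, and leave the other things on the bench alone.

Things in the scene. Friction and masses are not known exactly. Their poses are not given: they have to be found in the camera images.
- spring_clamp: spring clamp (hand clip), orange handles up, jaws with black pads down, 130 mm tall, 0.14 kg, loose, parked biting the rack's rail. Origin: centre of the pivot pin, as parked 99 mm above the bench. z: up, toward the handles; y: line along which handles are squeezed and jaws open; x: pivot axis, along the rail. Symmetric about its x-z plane
- clamp_arm_a (a joint): how far each arm of the spring clamp has turned (both turn alike): 0 as parked (pads 9 mm apart), 0.28 rad at the stop (pads 36 mm apart, tips 41 mm). The spring resists with about 7 N on each handle at 0 and about 13 N at the stop; let go, it snaps shut
- jaw_tip_a (a point): tip of the jaw on the clamp's +y side: inner face, lower edge, 58 mm below the pivot. The pad is 19 mm wide (x), 18 mm high, the jaw 14 mm thick outward. Between the jaws the throat reaches up to 10 mm below the pivot
- jaw_tip_b (a point): the same on the -y side
- clamp_rack: wooden clamp rack, fixed: base 260 (x) x 80 (y) x 18 mm with an upright 9 mm plywood rail along x in its middle, rail top 89 mm above the bench. Two smaller blue-handled clamps, fixed, stay parked at x = -88 and +90 mm (52 mm wide, tops 158 mm above the bench); the orange one is parked between them. Origin: centre of the underside
- drawer: small wooden drawer, fixed to the bench, open on top: 200 (x) x 160 (y) x 62 mm tall, sides 10 mm thick, inside 180 x 140 mm; the front (14 mm more, 66 mm tall, with a round knob 25 mm out) faces its -x. Origin: centre of the underside. The split side is its +y side. Its loose bottom, when flat, has its top 18 mm above the bench
- bottom_panel (a joint): tilt of the drawer's bottom, a 178 x 138 x 6 mm plywood panel, a snug fit: 0 flat, positive with its +y edge (along the split side) proud, 0.1 to 0.18 rad at first; it turns about its -y edge (drawer y = -69 mm) and stays where it is pushed; pressing it takes about 4 N at 35 mm from the proud edge
- panel_proud_edge (a point): middle of the proud edge of the bottom panel, on its top face; press about 35 mm in from here
- splint: dark wooden splint 80 (x) x 5 (y) x 46 mm tall on the outside of the drawer's +y side, top level with the rim, fixed, with two beige tape bands over the rim; a crack shows inside at its middle. Origin: middle of its length, rim height (62 mm above the bench), midway through the 15 mm of side and splint. x along the side, y out of the drawer, z up
- sanding_block: cork-faced sanding block, 64 x 111 x 30 mm, loose, bystander; origin: centre of the underside
- tape_measure: yellow and black tape measure, 37 x 91 x 66 mm, loose, bystander; origin: centre of the underside
- offcut_a: softwood offcut, 70 x 160 x 19 mm, loose, bystander; origin: centre of the underside
- clamp_grip (a point): where to grip: between the handles, 50 mm above the pivot, fixed to the clamp's middle. The flat handles, 20 mm wide (x), reach 13 to 72 mm above the pivot. As parked they flare: over their outsides 40 mm at 25 mm above the pivot, 54 mm here, 64 mm at the top; fully squeezed they are parallel, 23 mm over their outsides. One pad on each, squeezed along y

How it is judged:
By the outcome, as a careful person would: the job done as asked, in the order asked, and still so for the second after the job is handed in, while the arm keeps its last pose, push and grip.
It also fails if it takes over 56 s, if anything falls off the work surface, if the arm or the gripper's body presses on something with over 40 N, if the wrist force passes 120 N, or if a joint passes its speed limit or range.

ROBOT

A 6-joint arm with a two-finger parallel gripper is mounted at the origin on a cart in front of the work surface, level with it; the furniture and walls round the work are solid. World frame = base frame: x ahead of the robot, y to its left, z up, the work surface at z = 0. Lengths are in m, angles in rad, forces in N, time in s.
With the tool pointing down it reaches from about 0.225 to 0.875 m from the base axis. Payload 3.4 kg.
Tool frame: the origin (TCP) lies at the very end of the fingers, on their centre line; the grasp point (between the pads) lies 19 mm behind it; z points along the fingers, y is the line along which they close (so a half turn about z gives the same grasp; the last joint's range is limited). The gripper opens to 85 mm and grips with 20 to 120 N. Pads are 22 mm wide; open, the fingers measure 114 mm over their backs; the gripper's body (76 mm by 85 mm) begins 54 mm behind the grasp point. The pads swing forward as they close: fully open they stand 13 mm farther back than shut.
Start: joints at [1.031, 0.276, 1.505, -0, 1.361, -0.121], TCP at [0.234, 0.525, 0.231] pointing down, gripper open.
Joint ranges: [-2.89, 2.89], [-0.75, 2.08], [0.22, 2.7], [-1.18, 4.32], [0.11, 2.71], [-2.7, 2.7]. Speed limits (rad/s): [2.57, 2.57, 3.14, 3.14, 3.14, 3.14].

INTERFACE

Orientations are given as a unit quaternion [w, x, y, z].
In Python, from rig import get_state, optics, sign_off gives the robot as it stands.
- The arm moves only by the tool send_rows, never from a script. Its argument "increments" is a list of rows, each an object with "gripper": the gripper's target within -1 to 1 (shut at 1, half-way at 0, fully open at -1); "linear": the shift along the world's x, y, z in m, a list of three; "delta_rot": the turn, a rotation vector about the world's x, y, z in rad, a list of three. In form: [{"gripper": gripper, "linear": [dx, dy, dz], "delta_rot": [rx, ry, rz]}, ...]. A call has 1 to 8 rows; each row is the pose to reach, as a shift and turn from the pose commanded when the call began; what a row does not reach only later rows make up. A row lasts 1/10 s, in which the tool goes at most 50 mm and 8.59 degrees, less where a joint would pass 70% of its speed; a pose out of reach is approached as far as the arm can. A call with a gripper value outside its range is refused whole. The fingers move at their own pace and stop on an object; "newtons" is the grip in N (left out, the last holds). Time passes only in rows, so rows that repeat a pose let the fingers close. It gives the time, the measured TCP pose, the force, the opening and the grip force at its end, in the units of the state.
- get_state(): the state, without advancing time (a new reading comes with each control period).
- optics.get_image(name): name is "scene" or "top" or "wrist"; returns a dict with "pixels" (384x512x3 uint8, blue, green, red), "K" (3x3 intrinsics, pixels), "rvec" (rotation vector, rad) and "tvec" (3), from world to camera coordinates, as OpenCV has them; the wrist camera has in their place "T_tool_cam" (4x4, takes a point from camera to tool coordinates, whose origin is the TCP and whose axes are the flange's). Camera axes: x right, y down, z forward; pixel columns grow to the right and rows downward; lengths in m; the calibration is good to about 2 mm. A picture is of the moment at which its call begins: read the wrist's pose just before it. There is no depth.
- sign_off(): hands the job in; it is judged then, once.
The state is a dict: "clock": time; "qpos": joint angles; "qd": joint speeds; "effort": joint torques, N m; "position": TCP position; "ee_rot": TCP orientation; "contact_force": force on the tool from outside, world axes, zero at the start; "moment": the same for the moment, N m; "width": finger opening in m; "gripper_force": force on a finger pad.
Only numpy, scipy, OpenCV 4.12 (cv2) and the standard library are available. Lean on these libraries where they do the work, as an engineer would, in place of code of your own. Each camera call takes 0.05 s, during which the arm holds its last target. There are 200 camera calls.

## Working session

There is one attempt and no reset: what is moved stays moved. The work goes in short steps, Python scripts to look and compute and a tool call to move; the robot and the scene stay as the last step left them, time stands still between calls to the robot, and variables do not carry over. Pictures are saved under pics/ and viewed, at most 10 in all, crops included, and the job is handed in when it is done.

Besides the shell and the picture viewer there is one more tool, called after ">>>" as name([rows], argument=value, ...), one row to a line, values as JSON. send_rows: Moves the arm, as the interface text tells. Its arguments: {"type":"object","properties":{"increments":{"type":"array"},"newtons":{"type":"number"}},"required":["increments"]}

```bash
mkdir -p pics; cat > h.py <<'E'
import numpy as np, cv2
from rig import get_state, optics, sign_off
def cam(n):
    d=optics.get_image(n); R=cv2.Rodrigues(np.array(d["rvec"],float))[0]; return d,np.array(d["K"]),R,np.array(d["tvec"],float).ravel()
def ray(K,R,t,u,v):
    return -R.T@t, R.T@np.linalg.inv(K)@np.array([u,v,1.])
def plane(K,R,t,u,v,z):
    c,r=ray(K,R,t,u,v); return c+r*(z-c[2])/r[2]
def proj(K,R,t,P):
    p=K@(R@np.array(P,float)+t); return p[:2]/p[2]
def tri(c1,r1,c2,r2):
    A=np.stack([r1,-r2],1); s=np.linalg.lstsq(A,c2-c1,rcond=None)[0]
    a,b=c1+s[0]*r1,c2+s[1]*r2; return (a+b)/2,np.linalg.norm(a-b)
E
python3 - <<'E'
from h import *
import pickle
D={}
for n in("top","scene"):
    d,K,R,t=cam(n); D[n]=(d["pixels"],K,R,t)
    cv2.imwrite(f"pics/{n}0.png",cv2.resize(d["pixels"],(800,600),interpolation=cv2.INTER_CUBIC)); print(n,(-R.T@t).round(3),K[0,0])
pickle.dump(D,open("d0.pkl","wb"))
s=get_state();print({k:np.round(v,3) for k,v in s.items()})
E
```

```text
top [ 0.438 -0.049  1.189] 350.3823808083103
scene [-0.341  0.312  1.661] 492.99064688128436
{'clock': np.float64(0.1), 'qpos': array([ 1.031,  0.277,  1.506,  0.   ,  1.361, -0.121]), 'qd': array([ 0.002, -0.001, -0.002, -0.   ,  0.   ,  0.   ]), 'effort': array([ 1.0000e-03, -4.1770e+01, -2.4641e+01, -0.0000e+00,  6.0000e-03,
        0.0000e+00]), 'position': array([0.234, 0.525, 0.231]), 'ee_rot': array([-0.   ,  0.208,  0.978, -0.001]), 'contact_force': array([ 0.294, -0.466, -0.352]), 'moment': array([ 0.008, -0.039,  0.006]), 'gripper_force': np.float64(0.0), 'width': np.float64(0.085)}
```

View pics/top0.png

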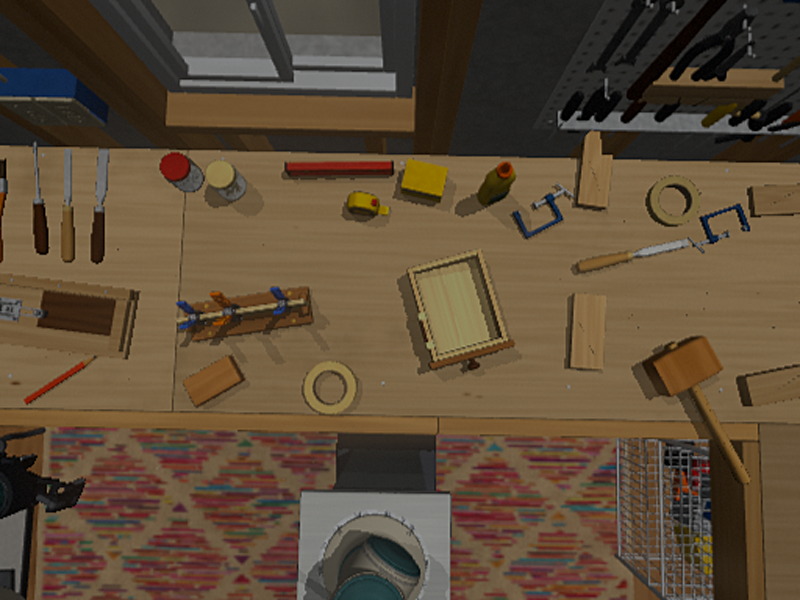

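View pics/scene0.png

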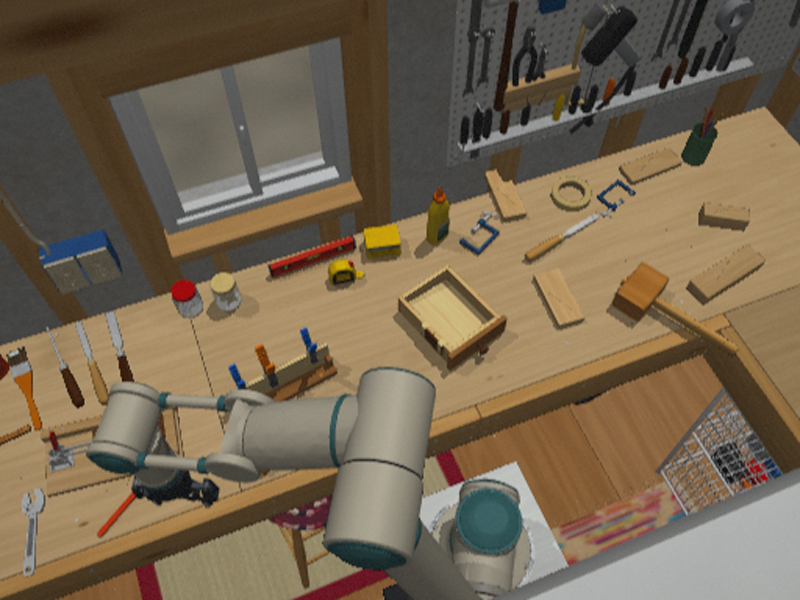

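Top view: the drawer is centred near (460,308) with its front and knob facing down the image (about −x world). The splint and tapes are on the left side, near (422,317) and (432,347). The rack runs from (180,320) to (310,300), with the orange clamp at (225,308). Scene view: the orange handles are at (263,358). I'll enlarge both areas.

```bash
python3 - <<'E'
from h import *
import pickle
D=pickle.load(open("d0.pkl","rb"))
T=D["top"][0];S=D["scene"][0]
f=lambda I,x,y,w,h:cv2.resize(I[y:y+h,x:x+w],(400,300),interpolation=cv2.INTER_CUBIC)
m=np.vstack([np.hstack([f(T,245,155,100,75),f(T,105,170,100,75)]),np.hstack([f(S,240,165,100,75),f(S,130,195,100,75)])])
cv2.imwrite("pics/m0.png",m)
for n in D:
    I,K,R,t=D[n]; h=cv2.cvtColor(I,cv2.COLOR_BGR2HSV)
    for nm,lo,hi in(("or",(5,170,110),(14,255,255)),("bl",(100,120,60),(125,255,255))):
        k=cv2.inRange(h,lo,hi); _,_,st,c=cv2.connectedComponentsWithStats(k)
        for s,cc in zip(st[1:],c[1:]):
            if s[4]>=12: 
                p=plane(K,R,t,*cc,0.15)
                if abs(p[1])<.6 and .2<p[0]<.7: print(n,nm,s,cc.round(1),p.round(3))
# rim corners in top view (800x600 px guesses)
I,K,R,t=D["top"]
for u,v in((407,267),(482,251),(513,345),(430,367),(422,317),(432,347)): print((u,v),plane(K,R,t,u*.64,v*.64,.062).round(3))
for u,v in((178,319),(308,288),(312,325)): print((u,v),plane(K,R,t,u*.64,v*.64,.018).round(3))
E
```

```text
top or [134 186   7   3  12] [137.2 187.5] [0.551 0.31  0.15 ]
top or [355 281  13   2  14] [361.4 281.1] [ 0.291 -0.357  0.15 ]
top or [110 298  13   2  16] [115.4 298.8] [0.227 0.355 0.15 ]
top or [436 302   4   9  17] [437.4 306.4] [ 0.223 -0.577  0.15 ]
top bl [173 184   9   7  25] [176.9 186.4] [0.557 0.192 0.15 ]
top bl [113 193   9   7  25] [117.6 195.4] [0.526 0.366 0.15 ]
top bl [175 196   7   5  22] [178.1 198.5] [0.521 0.187 0.15 ]
top bl [115 205  10   5  25] [119.2 207.2] [0.492 0.36  0.15 ]
scene or [163 220  13  17  49] [168.9 228.5] [0.527 0.296 0.15 ]
scene bl [295 141  24  21  71] [308.7 151.5] [ 0.652 -0.295  0.15 ]
scene bl [193 210  10  16  58] [196.4 216.9] [0.536 0.193 0.15 ]
scene bl [146 233  11  16  64] [151.  240.3] [0.506 0.366 0.15 ]
(407, 267) [ 0.624 -0.057  0.062]
(482, 251) [ 0.661 -0.213  0.062]
(513, 345) [ 0.467 -0.278  0.062]
(430, 367) [ 0.418 -0.108  0.062]
(422, 317) [ 0.52  -0.09   0.062]
(432, 347) [ 0.459 -0.111  0.062]
(178, 319) [0.508 0.43  0.018]
(308, 288) [0.581 0.155 0.018]
(312, 325) [0.501 0.144 0.018]
```

View pics/m0.png

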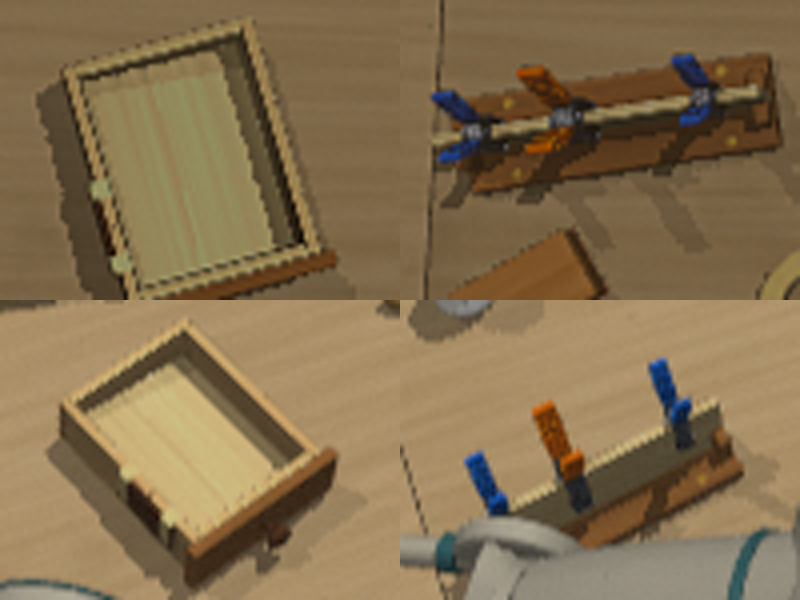

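Measured from the top view: drawer yaw is about 0.24 rad with its centre near (0.546,−0.159). The splint is near (0.49,−0.10). The clamp is near (0.52,0.30), and the rail runs about 10° off world y. The two independent corner estimates agree within 1 mm. Next I'll move above the drawer.

>>> send_rows([
  {"gripper": 1,"linear": [0.13,-0.31,0.05],"delta_rot": [0,0,-0.46]},
  {"gripper": 1,"linear": [0.13,-0.31,0.05],"delta_rot": [0,0,-0.46]},
  {"gripper": 1,"linear": [0.13,-0.31,0.05],"delta_rot": [0,0,-0.46]},
  {"gripper": 1,"linear": [0.27,-0.635,0.03],"delta_rot": [0,0,-0.92]},
  {"gripper": 1,"linear": [0.27,-0.635,0.03],"delta_rot": [0,0,-0.92]},
  {"gripper": 1,"linear": [0.27,-0.635,0.03],"delta_rot": [0,0,-0.92]},
  {"gripper": 1,"linear": [0.27,-0.635,0.03],"delta_rot": [0,0,-0.92]},
  {"gripper": 1,"linear": [0.27,-0.635,0.03],"delta_rot": [0,0,-0.92]},
])

```text
clock: 0.9
position: [0.3894, 0.1567, 0.257]
ee_rot: [0.0, 0.621, 0.784, 0.0]
contact_force: [1.2, 0.1, -0.0]
width: -0.0001
gripper_force: 0.0
```

>>> send_rows([
  {"gripper": 1,"linear": [0.105,-0.24,0.0],"delta_rot": [0,0,0]},
  {"gripper": 1,"linear": [0.105,-0.24,0.0],"delta_rot": [0,0,0]},
  {"gripper": 1,"linear": [0.105,-0.24,0.0],"delta_rot": [0,0,0]},
  {"gripper": 1,"linear": [0.105,-0.24,0.0],"delta_rot": [0,0,0]},
  {"gripper": 1,"linear": [0.105,-0.24,0.0],"delta_rot": [0,0,0]},
  {"gripper": 1,"linear": [0.105,-0.24,0.0],"delta_rot": [0,0,0]},
  {"gripper": 1,"linear": [0.105,-0.24,0.0],"delta_rot": [0,0,0]},
])

```text
clock: 1.6
position: [0.4947, -0.0831, 0.2562]
ee_rot: [-0.001, 0.622, 0.783, -0.0]
contact_force: [-0.8, 0.1, -0.4]
width: 0.0002
gripper_force: 0.0
```

```bash
cat >> h.py <<'E'
from scipy.spatial.transform import Rotation as Ro
def wrist():
    s=get_state(); d=optics.get_image("wrist"); w,x,y,z=s["ee_rot"]
    Rt=Ro.from_quat([x,y,z,w]).as_matrix(); T=np.array(d["T_tool_cam"])
    Rw=Rt@T[:3,:3]; c=np.array(s["position"])+Rt@T[:3,3]
    return d["pixels"],np.array(d["K"]),Rw.T,-Rw.T@c,s   # world->cam R,t
E
python3 - <<'E'
from h import *
import pickle
I,K,R,t,s=wrist(); pickle.dump((I,K,R,t),open("w1.pkl","wb"))
print(s["position"],-R.T@t,R[2],K[0,0]); cv2.imwrite("pics/w1.png",cv2.resize(I,(800,600)))
E
```

```text
[ 0.49469769 -0.08305725  0.25623359] [ 0.47853054 -0.01511443  0.39809142] [ 0.06132661 -0.26699315 -0.96174513] 294.4357674927361
```

View pics/w1.png

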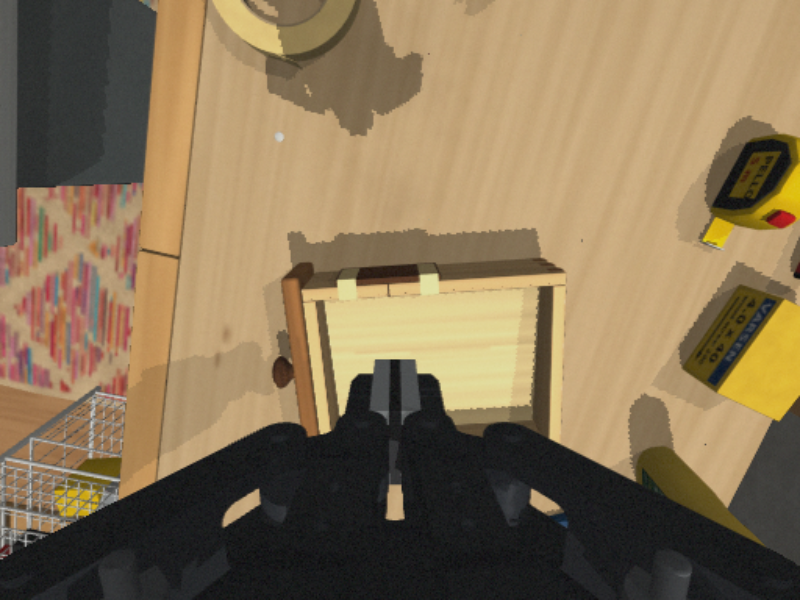

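The wrist view shows tape bands on the rim at about (347,285) and (429,278), and the dark splint between them. The crack is at (388,290), the back outer corner at (565,272), and the inner rim edge starts at (305,301).

```bash
python3 - <<'E'
from h import *
import pickle
I,K,R,t=pickle.load(open("w1.pkl","rb"))
P=lambda u,v,z=.062:plane(K,R,t,(u+.5)*.64-.5,(v+.5)*.64-.5,z)
for n,u,v in(("crack/inner rim",388,298),("tapeL inner",347,300),("tapeR inner",430,294),("tapeL",347,285),("tapeR",429,278),("outer back",566,271),("inner back",540,287),("inner front",304,302),("outer front",303,287)): print(n,P(u,v).round(4))
a,b=P(304,302),P(540,287); print("yaw",np.arctan2(b[1]-a[1],b[0]-a[0]))
h=cv2.cvtColor(I,cv2.COLOR_BGR2HSV)[160:200,190:300]
f=cv2.resize(I[155:205,185:365],(800,222),interpolation=cv2.INTER_CUBIC)
cv2.imwrite("pics/w1c.png",f)
E
```

```text
crack/inner rim [ 0.4942 -0.106   0.062 ]
tapeL inner [ 0.4643 -0.1146  0.062 ]
tapeR inner [ 0.5244 -0.0958  0.062 ]
tapeL [ 0.4619 -0.1031  0.062 ]
tapeR [ 0.5206 -0.0839  0.062 ]
outer back [ 0.6187 -0.0556  0.062 ]
inner back [ 0.6036 -0.0717  0.062 ]
inner front [ 0.4328 -0.1236  0.062 ]
outer front [ 0.43   -0.1122  0.062 ]
yaw 0.2946030650510459
```

View pics/w1c.png

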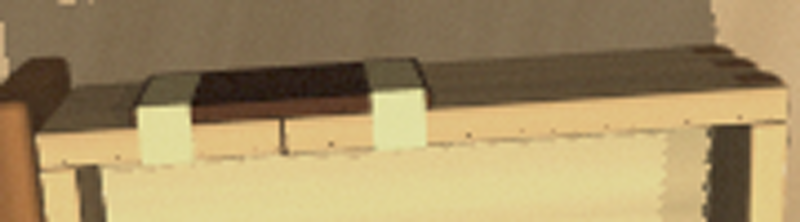

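```bash
python3 - <<'E'
from h import *
import pickle
I,K,R,t=pickle.load(open("w1.pkl","rb"))
P=lambda u,v,z=.062:plane(K,R,t,(u+.5)/4.444-.5+185,(v+.5)/4.444-.5+155,z)
g={n:P(u,v) for n,u,v in(("bo",785,87),("bi",785,122),("fo",40,133),("fi",40,168),("ci",282,154),("co",282,118),("so",282,106),("tL",164,164),("tR",400,149))}
for k in g: print(k,g[k].round(4))
for a,b in(("fo","bo"),("fi","bi"),("tL","tR")):
    d=g[b]-g[a]; print(a,b,np.hypot(*d[:2]).round(4),np.arctan2(d[1],d[0]).round(3))
T=pickle.load(open("d0.pkl","rb"))["top"]; Q=lambda u,v:plane(*T[1:],(u+.5)/4-.5+245,(v+.5)/4-.5+155,.062)
q=[Q(*p) for p in((66,70),(250,18),(320,250),(100,190),(120,265))]
for x in q: print("top",x.round(4))
print(np.arctan2(*(q[1]-q[2])[[1,0]]),np.arctan2(*(q[0]-q[1])[[1,0]])-np.pi/2)
E
```

```text
bo [ 0.6181 -0.0569  0.062 ]
bi [ 0.6212 -0.0658  0.062 ]
fo [ 0.4301 -0.1134  0.062 ]
fi [ 0.4317 -0.1229  0.062 ]
ci [ 0.4938 -0.1045  0.062 ]
co [ 0.4916 -0.0949  0.062 ]
so [ 0.4909 -0.0918  0.062 ]
tL [ 0.4638 -0.1143  0.062 ]
tR [ 0.524  -0.0961  0.062 ]
fo bo 0.1964 0.292
fi bi 0.1979 0.293
tL tR 0.063 0.295
top [ 0.6198 -0.0588  0.062 ]
top [ 0.666  -0.2082  0.062 ]
top [ 0.4781 -0.2659  0.062 ]
top [ 0.5227 -0.0882  0.062 ]
top [ 0.4627 -0.1053  0.062 ]
0.29810470218458684 0.2998352911047373
```

Consistent measurements: yaw 0.293, drawer centre (0.545,−0.1625), splint origin (0.4916,−0.0973). The rim measures 9.5 mm thick (10 mm given) and the side 197 mm long (200 mm given). I'll press at (0.5355,−0.130).

>>> send_rows([
  {"gripper": 1,"linear": [0.041,-0.047,0.0]},
  {"gripper": 1,"linear": [0.041,-0.047,0.0]},
  {"gripper": 1,"linear": [0.041,-0.047,-0.206]},
  {"gripper": 1,"linear": [0.041,-0.047,-0.206]},
  {"gripper": 1,"linear": [0.041,-0.047,-0.206]},
  {"gripper": 1,"linear": [0.041,-0.047,-0.206]},
  {"gripper": 1,"linear": [0.041,-0.047,-0.206]},
  {"gripper": 1,"linear": [0.041,-0.047,-0.206]},
])

```text
invalid input
```

>>> send_rows([
  {"gripper": 1,"linear": [0,0,-0.005]},
  {"gripper": 1,"linear": [0,0,-0.01]},
  {"gripper": 1,"linear": [0,0,-0.015]},
  {"gripper": 1,"linear": [0,0,-0.02]},
  {"gripper": 1,"linear": [0,0,-0.024]},
  {"gripper": 1,"linear": [0,0,-0.028]},
  {"gripper": 1,"linear": [0,0,-0.03]},
])

```text
invalid input
```

>>> send_rows([
  {"gripper": 1,"linear": [0.041,-0.047,0.0],"delta_rot": [0,0,0.06]},
  {"gripper": 1,"linear": [0.041,-0.047,0.0],"delta_rot": [0,0,0.06]},
  {"gripper": 1,"linear": [0.041,-0.047,-0.206],"delta_rot": [0,0,0.06]},
  {"gripper": 1,"linear": [0.041,-0.047,-0.206],"delta_rot": [0,0,0.06]},
  {"gripper": 1,"linear": [0.041,-0.047,-0.206],"delta_rot": [0,0,0.06]},
  {"gripper": 1,"linear": [0.041,-0.047,-0.206],"delta_rot": [0,0,0.06]},
  {"gripper": 1,"linear": [0.041,-0.047,-0.206],"delta_rot": [0,0,0.06]},
  {"gripper": 1,"linear": [0.041,-0.047,-0.206],"delta_rot": [0,0,0.06]},
])

```text
clock: 2.45
position: [0.5345, -0.1267, 0.0507]
ee_rot: [-0.002, 0.596, 0.803, -0.0]
contact_force: [0.1, -0.4, -0.0]
width: -0.0001
gripper_force: 0.0
```

>>> send_rows([
  {"gripper": 1,"linear": [0,0,-0.006],"delta_rot": [0,0,0]},
  {"gripper": 1,"linear": [0,0,-0.012],"delta_rot": [0,0,0]},
  {"gripper": 1,"linear": [0,0,-0.017],"delta_rot": [0,0,0]},
  {"gripper": 1,"linear": [0,0,-0.022],"delta_rot": [0,0,0]},
  {"gripper": 1,"linear": [0,0,-0.026],"delta_rot": [0,0,0]},
  {"gripper": 1,"linear": [0,0,-0.029],"delta_rot": [0,0,0]},
  {"gripper": 1,"linear": [0,0,-0.031],"delta_rot": [0,0,0]},
  {"gripper": 1,"linear": [0,0,-0.032],"delta_rot": [0,0,0]},
])

```text
clock: 3.25
position: [0.5355, -0.1283, 0.019]
ee_rot: [0.0, 0.597, 0.802, 0.0]
contact_force: [0.7, 2.0, 3.1]
width: 0.0002
gripper_force: 1.6
```

>>> send_rows([
  {"gripper": 1,"linear": [0,0,-0.001],"delta_rot": [0,0,0]},
  {"gripper": 1,"linear": [0,0,-0.002],"delta_rot": [0,0,0]},
  {"gripper": 1,"linear": [0,0,-0.003],"delta_rot": [0,0,0]},
  {"gripper": 1,"linear": [0,0,-0.003],"delta_rot": [0,0,0]},
])

```text
clock: 3.65
position: [0.5356, -0.1283, 0.0178]
ee_rot: [0.0, 0.597, 0.802, 0.0]
contact_force: [-2.0, 3.3, 15.3]
width: -0.0003
gripper_force: 7.6
```

The push reached a hard stop: 15 N at z = 17.8 mm, which matches the flat height of 18 mm. Next I'll lift and go to the rack.

>>> send_rows([
  {"gripper": 1,"linear": [0,0,0.26],"delta_rot": [0,0,0]},
  {"gripper": 1,"linear": [0,0,0.26],"delta_rot": [0,0,0]},
  {"gripper": 1,"linear": [0,0,0.26],"delta_rot": [0,0,0]},
  {"gripper": 1,"linear": [0,0,0.26],"delta_rot": [0,0,0]},
  {"gripper": 1,"linear": [0,0,0.26],"delta_rot": [0,0,0]},
  {"gripper": 1,"linear": [0,0.05,0.29],"delta_rot": [0,0,0]},
  {"gripper": 1,"linear": [0,0.1,0.29],"delta_rot": [0,0,0]},
])

```text
clock: 4.35
position: [0.5374, -0.0419, 0.3087]
ee_rot: [0.005, 0.599, 0.801, 0.001]
contact_force: [0.7, -0.1, 0.4]
width: 0.0001
gripper_force: 0.0
```

```bash
python3 - <<'E'
from h import *
import pickle
I,K,R,t,s=wrist(); pickle.dump((I,K,R,t),open("w2.pkl","wb")); print(s["position"])
cv2.imwrite("pics/w2.png",cv2.resize(I,(640,480)))
E
```

```text
[ 0.53742081 -0.04191506  0.30866333]
```

>>> send_rows([
  {"gripper": -1,"linear": [0,0.28,0],"delta_rot": [0,0,-0.12]},
  {"gripper": -1,"linear": [0,0.28,0],"delta_rot": [0,0,-0.12]},
  {"gripper": -1,"linear": [0,0.28,0],"delta_rot": [0,0,-0.12]},
  {"gripper": -1,"linear": [0,0.28,0],"delta_rot": [0,0,-0.12]},
  {"gripper": -1,"linear": [0,0.28,0],"delta_rot": [0,0,-0.12]},
  {"gripper": -1,"linear": [0,0.28,0],"delta_rot": [0,0,-0.12]},
  {"gripper": -1,"linear": [0,0.28,0],"delta_rot": [0,0,-0.12]},
  {"gripper": -1,"linear": [0,0.28,0],"delta_rot": [0,0,-0.12]},
])

```text
clock: 5.2
position: [0.5352, 0.2397, 0.3034]
ee_rot: [0.0, 0.643, 0.766, -0.001]
contact_force: [0.6, -0.5, -0.6]
width: 0.0855
gripper_force: 0.0
```

View pics/w2.png

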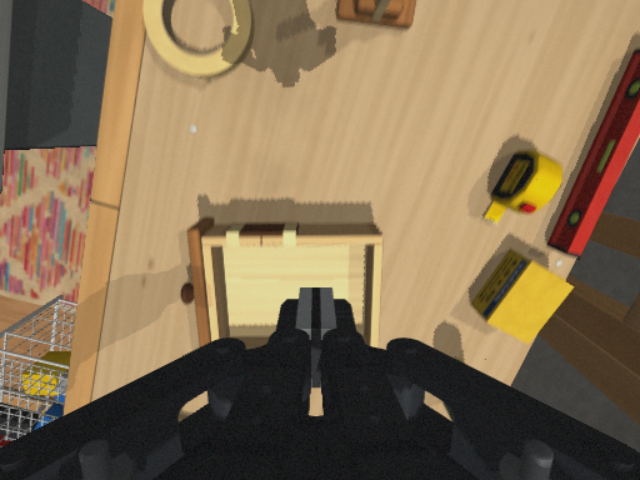

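```bash
python3 - <<'E'
from h import *
import pickle
I,K,R,t,s=wrist(); pickle.dump((I,K,R,t),open("w3.pkl","wb")); print(s["clock"],s["position"],-R.T@t)
cv2.imwrite("pics/w3.png",cv2.resize(I,(800,600)))
E
```

```text
5.2 [0.53518615 0.23968704 0.30335305] [0.52276715 0.30881239 0.44500493]
```

View pics/w3.png

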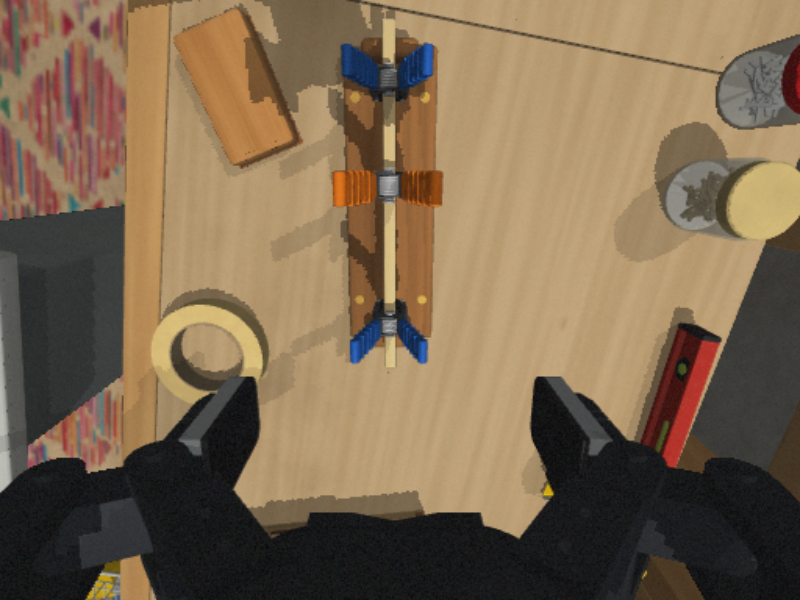

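w2: the panel reveals an even margin along the split side, so it is flat. w3: the orange handles span (333,188) to (442,188), and the rail top runs from (390,20) to (390,365).

```bash
python3 - <<'E'
from h import *
import pickle
I,K,R,t=pickle.load(open("w3.pkl","rb"))
h=cv2.cvtColor(I,cv2.COLOR_BGR2HSV); m=cv2.inRange(h,(5,200,90),(14,255,255)); m[:, :200]=0; m[:,300:]=0; m[:95]=0;m[150:]=0
ys,xs=np.nonzero(m); print(xs.min(),xs.max(),ys.min(),ys.max())
L=ys[xs<=xs.min()+1].mean(); Rr=ys[xs>=xs.max()-1].mean()
a=plane(K,R,t,xs.min()-.5,L,.171);b=plane(K,R,t,xs.max()+.5,Rr,.171); d=b-a
print(a,b,np.hypot(*d[:2]),"yaw",np.arctan2(d[1],d[0]),"mid",(a+b)/2)
P=lambda u,v,z:plane(K,R,t,(u+.5)*.64-.5,(v+.5)*.64-.5,z)
p,q=P(389.5,20,.089),P(390.5,365,.089); d=p-q; print("rail",p,q,np.hypot(*d[:2]),np.arctan2(d[1],d[0])-np.pi/2)
print("pivot",P(389,187,.105))
T=pickle.load(open("d0.pkl","rb")); 
# two-view check w/ scene orange centroid
S=T["scene"]; print("scene proj of grip",proj(*S[1:],((a+b)/2*[1,1,0]+[0,0,.149])))
E
```

```text
213 282 109 131
[0.48848307 0.2936596  0.171     ] [0.55085986 0.30392228 0.171     ] 0.06321539632338632 yaw 0.1630663139390915 mid [0.51967146 0.29879094 0.171     ]
rail [0.50179811 0.40534719 0.089     ] [0.54595727 0.15355217 0.089     ] 0.2556379594126705 0.17361183172155936
pivot [0.52033884 0.29657754 0.105     ]
scene proj of grip [168.90927548 230.69862686]
```

The handle span measures 63.2 mm (64 given), the yaw is 0.17, and the two-view check agrees within 2 px. The pivot is at about (0.520,0.298). Next I'll approach above it.

>>> send_rows([
  {"gripper": -1,"linear": [-0.015,0.058,0],"delta_rot": [0,0,-0.004]},
  {"gripper": -1,"linear": [-0.015,0.058,0],"delta_rot": [0,0,-0.004]},
  {"gripper": -1,"linear": [-0.015,0.058,-0.05],"delta_rot": [0,0,-0.004]},
  {"gripper": -1,"linear": [-0.015,0.058,-0.1],"delta_rot": [0,0,-0.004]},
  {"gripper": -1,"linear": [-0.015,0.058,-0.1],"delta_rot": [0,0,-0.004]},
  {"gripper": -1,"linear": [-0.015,0.058,-0.1],"delta_rot": [0,0,-0.004]},
])

```text
clock: 5.85
position: [0.5208, 0.2968, 0.2047]
ee_rot: [0.0, 0.646, 0.763, -0.001]
contact_force: [0.2, -0.6, 1.5]
width: 0.0854
gripper_force: 0.0
```

>>> send_rows([
  {"gripper": -1,"linear": [-0.001,0.001,-0.03],"delta_rot": [0,0,0]},
  {"gripper": -1,"linear": [-0.001,0.001,-0.055],"delta_rot": [0,0,0]},
  {"gripper": -1,"linear": [-0.001,0.001,-0.075],"delta_rot": [0,0,0]},
  {"gripper": -1,"linear": [-0.001,0.001,-0.075],"delta_rot": [0,0,0]},
  {"gripper": -1,"linear": [-0.001,0.001,-0.075],"delta_rot": [0,0,0]},
])

```text
clock: 6.35
position: [0.5218, 0.2996, 0.1324]
ee_rot: [0.001, 0.646, 0.764, 0.002]
contact_force: [-0.2, 0.8, 1.0]
width: 0.0854
gripper_force: 0.0
```

>>> send_rows([
  {"gripper": -0.2,"linear": [0,0,0],"delta_rot": [0,0,0]},
  {"gripper": 0.2,"linear": [0,0,0],"delta_rot": [0,0,0]},
  {"gripper": 1,"linear": [0,0,0],"delta_rot": [0,0,0]},
  {"gripper": 1,"linear": [0,0,0],"delta_rot": [0,0,0]},
  {"gripper": 1,"linear": [0,0,0],"delta_rot": [0,0,0]},
  {"gripper": 1,"linear": [0,0,0],"delta_rot": [0,0,0]},
  {"gripper": 1,"linear": [0,0,0],"delta_rot": [0,0,0]},
], newtons=45)

```text
clock: 7.05
position: [0.5206, 0.3004, 0.1351]
ee_rot: [0.001, 0.645, 0.764, 0.003]
contact_force: [-4.4, -0.7, 20.1]
width: 0.0212
gripper_force: 43.8
```

Grip made. The 20 N upward force comes from the pads swinging forward and pushing the clamp onto the rail top. I'll lift gently, then check.

>>> send_rows([
  {"gripper": 1,"linear": [0,0,0.008],"delta_rot": [0,0,0]},
  {"gripper": 1,"linear": [0,0,0.02],"delta_rot": [0,0,0]},
  {"gripper": 1,"linear": [0,0,0.04],"delta_rot": [0,0,0]},
  {"gripper": 1,"linear": [0,0,0.065],"delta_rot": [0,0,0]},
  {"gripper": 1,"linear": [0,0,0.1],"delta_rot": [0,0,0]},
  {"gripper": 1,"linear": [0,0,0.14],"delta_rot": [0,0,0]},
  {"gripper": 1,"linear": [0,0,0.16],"delta_rot": [0,0,0]},
  {"gripper": 1,"linear": [0,0,0.16],"delta_rot": [0,0,0]},
])

```text
clock: 7.85
position: [0.5211, 0.2999, 0.2936]
ee_rot: [0.002, 0.645, 0.764, 0.004]
contact_force: [0.4, 0.4, -1.4]
width: 0.0212
gripper_force: 44.8
```

```bash
python3 - <<'E'
from h import *
import pickle
I,K,R,t,s=wrist(); d,Ks,Rs,ts=cam("scene"); pickle.dump((I,K,R,t,d["pixels"],s),open("w4.pkl","wb"))
p=np.array(s["position"]); print(s["clock"],p,s["contact_force"],s["moment"])
u,v=proj(Ks,Rs,ts,p).astype(int); print(u,v)
x0,y0=max(u-50,0),max(v-35,0)
a=cv2.resize(d["pixels"][y0:y0+90,x0:x0+100],(440,400),interpolation=cv2.INTER_CUBIC)
b=cv2.resize(I[150:384,190:330],(240,400),interpolation=cv2.INTER_CUBIC)
cv2.imwrite("pics/w4.png",np.hstack([a,b]))
E
```

```text
7.85 [0.52112105 0.29985086 0.29360146] [ 0.39986715  0.36833067 -1.38600921] [ 0.02411331 -0.02862072 -0.00636612]
161 209
```

View pics/w4.png

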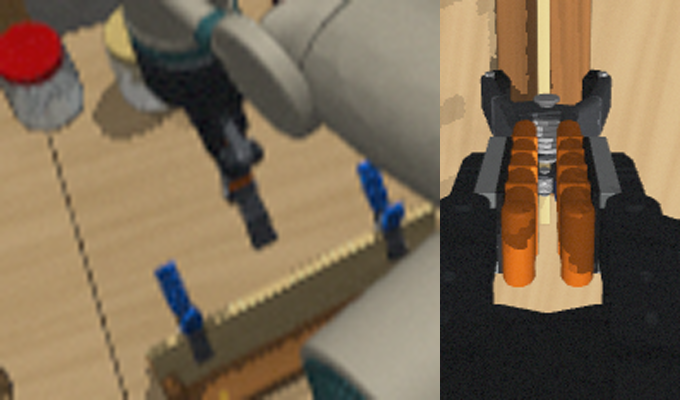

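The clamp is held and squeezed wide: the handles are parallel and the jaws gape below. In the right crop the handle tops are at about (518,285) and (575,285), with the jaw tips at (490,75) and (602,75). I'll work out the pivot height relative to the TCP.

```bash
python3 - <<'E'
from h import *
import pickle
I,K,R,t,S,s=pickle.load(open("w4.pkl","rb"))
w,x,y,z=s["ee_rot"];Rt=Ro.from_quat([x,y,z,w]).as_matrix();p=np.array(s["position"])
def on(u,v,xt): # intersect with plane tool-x = xt, result in tool coords
    c,r=ray(K,R,t,(u-440+.5)/1.714-.5+190,(v+.5)/1.709-.5+150); c=Rt.T@(c-p); r=Rt.T@r
    return (c+r*(xt-c[0])/r[0])
for n,u,v in(("topL",518,283),("topR",576,283),("shoulderL",518,200),("pin",545,98),("tipL in",498,75),("tipR in",594,75),("tipL out",484,75),("tipR out",610,75),("padL top",500,205),("padL bot",512,138)):
    print(n,[ (on(u,v,xt)*1000).round(1).tolist() for xt in(.01,.0)])
print("tool dirs",Rt.round(3).tolist())
h=cv2.cvtColor(I,cv2.COLOR_BGR2HSV);m=cv2.inRange(h,(4,190,60),(15,255,255));m[:,:200]=0;m[:,310:]=0;m[:200]=0
ys,xs=np.nonzero(m);print("orange rows",ys.min(),ys.max(),(ys.max()-150)*1.709,"cols",xs.min(),xs.max())
E
```

```text
topL [[10.0, -5.7, -66.3], [0.0, -6.6, -53.7]]
topR [[10.0, 4.5, -66.3], [0.0, 5.4, -53.7]]
shoulderL [[10.0, -7.3, -37.7], [0.0, -8.4, -20.3]]
pin [[10.0, -1.3, 36.3], [0.0, -1.5, 66.0]]
tipL in [[10.0, -21.7, 67.5], [0.0, -25.3, 102.4]]
tipR in [[10.0, 19.7, 67.5], [0.0, 23.0, 102.4]]
tipL out [[10.0, -27.8, 67.5], [0.0, -32.3, 102.4]]
tipR out [[10.0, 26.6, 67.5], [0.0, 31.1, 102.4]]
padL top [[10.0, -11.2, -39.9], [0.0, -13.0, -22.9]]
padL bot [[10.0, -11.1, -1.4], [0.0, -12.9, 22.0]]
tool dirs [[-0.167, 0.986, 0.008], [0.986, 0.167, 0.003], [0.002, 0.008, -1.0]]
orange rows 220 317 285.403 cols 226 279
```

Pivot about 36 mm below the TCP: the handle-top estimate (−38 mm), the pin and the parked rail height all agree. The jaw tips are therefore about 94 mm below the TCP. I'll carry it over at height, turning −1.446 rad.

>>> send_rows([
  {"gripper": 1,"linear": [0,-0.02,0.01],"delta_rot": [0,0,-0.06]},
  {"gripper": 1,"linear": [-0.003,-0.05,0.01],"delta_rot": [0,0,-0.16]},
  {"gripper": 1,"linear": [-0.006,-0.08,0.01],"delta_rot": [0,0,-0.27]},
  {"gripper": 1,"linear": [-0.008,-0.11,0.01],"delta_rot": [0,0,-0.38]},
  {"gripper": 1,"linear": [-0.01,-0.14,0.01],"delta_rot": [0,0,-0.49]},
  {"gripper": 1,"linear": [-0.012,-0.17,0.01],"delta_rot": [0,0,-0.6]},
  {"gripper": 1,"linear": [-0.014,-0.19,0.01],"delta_rot": [0,0,-0.69]},
  {"gripper": 1,"linear": [-0.015,-0.2,0.01],"delta_rot": [0,0,-0.72]},
])

```text
clock: 8.75
position: [0.503, 0.0974, 0.2972]
ee_rot: [-0.001, 0.874, 0.486, -0.002]
contact_force: [1.3, 0.1, -1.9]
width: 0.0214
gripper_force: 44.8
```

>>> send_rows([
  {"gripper": 1,"linear": [0,-0.02,0],"delta_rot": [0,0,-0.06]},
  {"gripper": 1,"linear": [-0.003,-0.05,0],"delta_rot": [0,0,-0.16]},
  {"gripper": 1,"linear": [-0.006,-0.08,0],"delta_rot": [0,0,-0.27]},
  {"gripper": 1,"linear": [-0.008,-0.11,0],"delta_rot": [0,0,-0.38]},
  {"gripper": 1,"linear": [-0.01,-0.14,0],"delta_rot": [0,0,-0.49]},
  {"gripper": 1,"linear": [-0.012,-0.17,0],"delta_rot": [0,0,-0.6]},
  {"gripper": 1,"linear": [-0.014,-0.19,0],"delta_rot": [0,0,-0.69]},
  {"gripper": 1,"linear": [-0.015,-0.198,0],"delta_rot": [0,0,-0.726]},
])

```text
clock: 9.55
position: [0.4889, -0.1, 0.2979]
ee_rot: [-0.001, 0.989, 0.145, -0.001]
contact_force: [0.5, 0.8, -0.9]
width: 0.0213
gripper_force: 44.8
```

>>> send_rows([
  {"gripper": 1,"linear": [0,0,-0.03],"delta_rot": [0,0,0]},
  {"gripper": 1,"linear": [0,0,-0.06],"delta_rot": [0,0,0]},
  {"gripper": 1,"linear": [0,0,-0.08],"delta_rot": [0,0,0]},
  {"gripper": 1,"linear": [0,0,-0.08],"delta_rot": [0,0,0]},
  {"gripper": 1,"linear": [0,0,-0.08],"delta_rot": [0,0,0]},
])

```text
clock: 10.05
position: [0.4895, -0.0981, 0.2192]
ee_rot: [-0.0, 0.989, 0.147, -0.0]
contact_force: [0.7, 0.1, -0.6]
width: 0.0214
gripper_force: 44.8
```

```bash
python3 - <<'E'
from h import *
import pickle
I,K,R,t,s=wrist(); pickle.dump((I,K,R,t,s),open("w5.pkl","wb"))
w,x,y,z=s["ee_rot"];Rt=Ro.from_quat([x,y,z,w]).as_matrix()
print(s["clock"],np.round(s["position"],4),Rt.round(3).tolist(),"tool y yaw",np.arctan2(Rt[1,1],Rt[0,1]),s["contact_force"],s["width"],s["qpos"])
cv2.imwrite("pics/w5.png",cv2.resize(I[100:340,96:416],(800,600),interpolation=cv2.INTER_CUBIC))
E
```

```text
10.05 [ 0.4895 -0.0981  0.2192] [[0.957, 0.29, -0.001], [0.29, -0.957, 0.001], [-0.001, -0.001, -1.0]] tool y yaw -1.2765961343593673 [ 0.67716009  0.08359048 -0.55050131] 0.021404044256843537 [-3.37648295e-01  1.69700066e-01  1.67925651e+00  4.83628278e-04
  1.29362465e+00  9.38815021e-01]
```

View pics/w5.png

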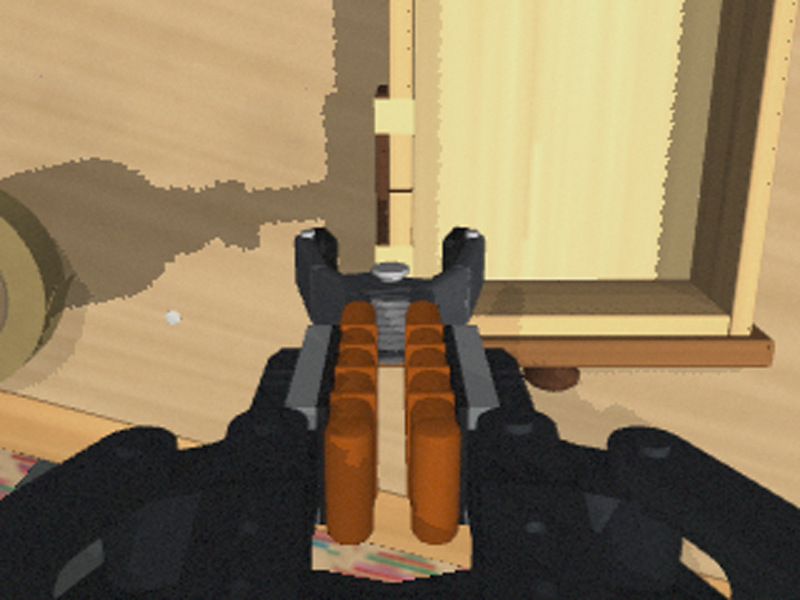

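The jaws gape at (335,235) and (445,235), with the wood strip from x = 376 (splint outer) to 413 (inner rim). The crack is at (402,190) and the tapes are at (395,115) and (393,253). I'll check the alignment in tool coordinates.

```bash
python3 - <<'E'
from h import *
import pickle
I,K,R,t,s=pickle.load(open("w5.pkl","rb"))
w,x,y,z=s["ee_rot"];Rt=Ro.from_quat([x,y,z,w]).as_matrix();p=np.array(s["position"])
px=lambda u,v:((u+.5)/2.5-.5+96,(v+.5)/2.5-.5+100)
a=plane(K,R,t,*px(376,190),.062);b=plane(K,R,t,*px(414,190),.062);m=(a+b)/2
print("wood",a,b,np.linalg.norm(a-b),m,"in tool mm",(Rt.T@(m-p)*1000).round(1))
c=plane(K,R,t,*px(395,115),.062);d=plane(K,R,t,*px(393,253),.062);print("tapes mid",(c+d)/2,np.linalg.norm(c-d))
def at(u,v,zt):
    c,r=ray(K,R,t,*px(u,v)); c=Rt.T@(c-p); r=Rt.T@r; return ((c+r*(zt-c[2])/r[2])*1000).round(1)
for n,u,v,zt in(("pin",390,271,.036),("handles mid top",393,430,-.036),("tipL top corner",307,232,.094),("tipL in",336,240,.094),("tipR in",443,240,.094),("tipR",484,235,.094)): print(n,at(u,v,zt))
E
```

```text
wood [ 0.49032692 -0.09055235  0.062     ] [ 0.49490449 -0.10565353  0.062     ] 0.015779721337149367 [ 0.49261571 -0.09810294  0.062     ] in tool mm [  3.1   1.1 157.2]
tapes mid [ 0.49419155 -0.09717861  0.062     ] 0.05835827205441184
pin [ 8.7 -0.8 36. ]
handles mid top [  6.   -0.2 -36. ]
tipL top corner [  2.8 -28.5  94. ]
tipL in [ -0.  -18.9  94. ]
tipR in [-0.  16.8 94. ]
tipR [ 1.7 30.4 94. ]
```

Small correction: +3 mm in x. I'll descend with TCP z going to 0.122 (jaw tips about 30 mm, throat about 14 mm above the rim).

>>> send_rows([
  {"gripper": 1,"linear": [0.003,0,0],"delta_rot": [0,0,0]},
  {"gripper": 1,"linear": [0.003,0,-0.015],"delta_rot": [0,0,0]},
  {"gripper": 1,"linear": [0.003,0,-0.03],"delta_rot": [0,0,0]},
  {"gripper": 1,"linear": [0.003,0,-0.04],"delta_rot": [0,0,0]},
  {"gripper": 1,"linear": [0.003,0,-0.05],"delta_rot": [0,0,0]},
  {"gripper": 1,"linear": [0.003,0,-0.055],"delta_rot": [0,0,0]},
  {"gripper": 1,"linear": [0.003,0,-0.055],"delta_rot": [0,0,0]},
])

```text
clock: 10.8
position: [0.4922, -0.0988, 0.164]
ee_rot: [-0.0, 0.989, 0.146, -0.0]
contact_force: [-0.2, -0.6, -2.4]
width: 0.0217
gripper_force: 44.8
```

>>> send_rows([
  {"gripper": 1,"linear": [0,0,-0.01],"delta_rot": [0,0,0]},
  {"gripper": 1,"linear": [0,0,-0.02],"delta_rot": [0,0,0]},
  {"gripper": 1,"linear": [0,0,-0.03],"delta_rot": [0,0,0]},
  {"gripper": 1,"linear": [0,0,-0.038],"delta_rot": [0,0,0]},
  {"gripper": 1,"linear": [0,0,-0.042],"delta_rot": [0,0,0]},
  {"gripper": 1,"linear": [0,0,-0.042],"delta_rot": [0,0,0]},
  {"gripper": 1,"linear": [0,0,-0.042],"delta_rot": [0,0,0]},
])

```text
clock: 11.5
position: [0.4926, -0.099, 0.1225]
ee_rot: [0.0, 0.989, 0.146, 0.0]
contact_force: [-0.5, -0.1, -1.1]
width: 0.0214
gripper_force: 44.8
```

```bash
python3 - <<'E'
from h import *
import pickle
I,K,R,t,s=wrist(); pickle.dump((I,K,R,t,s),open("w6.pkl","wb"))
print(s["clock"],np.round(s["position"],4),s["contact_force"],s["width"])
cv2.imwrite("pics/w6.png",cv2.resize(I[100:340,96:416],(800,600),interpolation=cv2.INTER_CUBIC))
E
```

```text
11.5 [ 0.4926 -0.099   0.1225] [-0.52195008 -0.12568897 -1.14796703] 0.021353756869960428
```

View pics/w6.png

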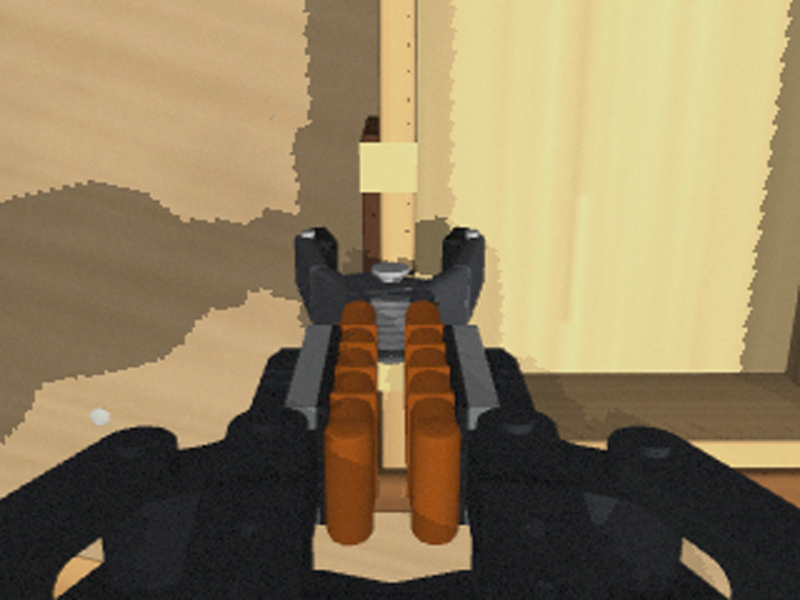

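The jaws straddle the side and splint: wood spans x = 363–416 and the inner jaw faces are at 336 and 443, so the gaps are even. The measured force is only the clamp's weight. Handing in.

```bash
python3 -c "
from rig import sign_off
print(sign_off())"
```

```text
the job is handed in; nothing more can be done
None
```

I pressed the drawer's bottom flat, and the arm now holds the orange clamp squeezed wide open over the middle of the splint, jaws about 30 mm below the rim on both sides, with no wood contact seen or felt; the job is handed in at 11.5 s.

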